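# Check off a shaft kit in assembly order

## Task

Check off the shaft kit in assembly order: with the fingertips, lightly press down the yellow plunger on the tray that holds the dark bushing, then the one on the bearing's tray, then the one on the big bolt's tray, each until it is all the way down, where it stays by itself. Leave the plunger on the oil bottle's tray up. Do not pick up, shift or knock over any of the parts or the things lying around.

Things in the scene. Friction and masses are not known exactly. Their poses are not given: they have to be found in the camera images.
- station_bushing: aluminium tray, 170 x 80 x 4 mm, fixed to the bench, holding the dark bushing and its check-off plunger. Origin: centre of its underside, on the bench; z up; its -x end is the end toward the robot. A grey housing 56 x 56 mm, top 36 mm above the bench, stands with its centre at x = -45 mm; the dark bushing stands loose at about x = +45 mm. All four trays look alike.
- check_bushing_top (a point): centre of the top of the yellow plunger cap (34 mm diameter, 10 mm thick, flat) on the tray of the dark bushing; 66 mm above the bench when up, 54 mm when down and let go. It moves with the plunger, and under the finger the cap also springs in by about 1.5 N/mm (at most 10 mm) and comes back when let go.
- check_bushing (a joint): plunger on the tray of the dark bushing: travel straight down, 0 = up, 0.012 m = fully down on its stop. A push of 3 N on the cap (2 mm of springing in) starts it, and it stays where it is left; at its stop only the sprung cap still gives way. It counts as down above 0.008.
- station_bearing: aluminium tray, 170 x 80 x 4 mm, fixed to the bench, holding the bearing and its check-off plunger. Origin: centre of its underside, on the bench; z up; its -x end is the end toward the robot. A grey housing 56 x 56 mm, top 36 mm above the bench, stands with its centre at x = -45 mm; the bearing stands loose at about x = +45 mm. All four trays look alike.
- check_bearing_top (a point): centre of the top of the yellow plunger cap (34 mm diameter, 10 mm thick, flat) on the tray of the bearing; 66 mm above the bench when up, 54 mm when down and let go. It moves with the plunger, and under the finger the cap also springs in by about 1.5 N/mm (at most 10 mm) and comes back when let go.
- check_bearing (a joint): plunger on the tray of the bearing: travel straight down, 0 = up, 0.012 m = fully down on its stop. A push of 3 N on the cap (2 mm of springing in) starts it, and it stays where it is left; at its stop only the sprung cap still gives way. It counts as down above 0.008.
- station_bolt: aluminium tray, 170 x 80 x 4 mm, fixed to the bench, holding the big bolt and its check-off plunger. Origin: centre of its underside, on the bench; z up; its -x end is the end toward the robot. A grey housing 56 x 56 mm, top 36 mm above the bench, stands with its centre at x = -45 mm; the big bolt stands loose at about x = +45 mm. All four trays look alike.
- check_bolt_top (a point): centre of the top of the yellow plunger cap (34 mm diameter, 10 mm thick, flat) on the tray of the big bolt; 66 mm above the bench when up, 54 mm when down and let go. It moves with the plunger, and under the finger the cap also springs in by about 1.5 N/mm (at most 10 mm) and comes back when let go.
- check_bolt (a joint): plunger on the tray of the big bolt: travel straight down, 0 = up, 0.012 m = fully down on its stop. A push of 3 N on the cap (2 mm of springing in) starts it, and it stays where it is left; at its stop only the sprung cap still gives way. It counts as down above 0.008.
- station_oiler: aluminium tray, 170 x 80 x 4 mm, fixed to the bench, holding the oil bottle and its check-off plunger. Origin: centre of its underside, on the bench; z up; its -x end is the end toward the robot. A grey housing 56 x 56 mm, top 36 mm above the bench, stands with its centre at x = -45 mm; the oil bottle stands loose at about x = +45 mm. All four trays look alike.
- check_oiler_top (a point): centre of the top of the yellow plunger cap (34 mm diameter, 10 mm thick, flat) on the tray of the oil bottle; 66 mm above the bench when up, 54 mm when down and let go. It moves with the plunger, and under the finger the cap also springs in by about 1.5 N/mm (at most 10 mm) and comes back when let go.
- check_oiler (a joint): plunger on the tray of the oil bottle: travel straight down, 0 = up, 0.012 m = fully down on its stop. A push of 3 N on the cap (2 mm of springing in) starts it, and it stays where it is left; at its stop only the sprung cap still gives way. It counts as down above 0.008.
- bushing: the dark grey bushing: a thick upright tube, 50 mm diameter, 90 mm tall. Loose, on its tray. Origin: centre of its underside; z up.
- bearing: the ball bearing: a bright steel ring lying flat, 52 mm diameter, 15 mm tall. Loose, on its tray. Origin: centre of its underside; z up.
- bolt: the big steel hexagon bolt standing on its head, head 30 mm across, 77 mm tall. Loose, on its tray. Origin: centre of its underside; z up.
- oiler: the small oil bottle with a red pointed cap, 29 mm diameter, 90 mm tall. Loose, on its tray. Origin: centre of its underside; z up.
- marker: black marker pen lying on the bench, loose, 17 x 130 x 17 mm; origin under its centre. Bystander.
- driver: screwdriver with a teal handle lying on the bench, loose, 29 x 192 x 29 mm; origin under its centre. Bystander.
- grease_pot: small round grease pot with a white lid, loose, 53 mm diameter, 50 mm tall; origin: centre of its underside. Bystander.

How it is judged:
On the way, in this order (a step that is already met when the one before it is completed fails the run):
1. the dark bushing's plunger is pressed down (value of joint check_bushing above 0.008 m), for 0.1 s.
2. the bearing's plunger is pressed down (value of joint check_bearing above 0.008 m), for 0.1 s.
3. the big bolt's plunger is pressed down (value of joint check_bolt above 0.008 m), for 0.1 s.
At the end, for the whole second after the job is handed in: The plungers at the bushing, the bearing and the big bolt are down (more than 8 of their 12 mm), the one at the oil bottle is up (less than 4 mm down); the four parts stand upright and at rest on their trays within 20 mm of where they were, and the marker, screwdriver and grease pot within 30 mm (value of joint each of check_bushing, check_bearing, check_bolt above 0.008 m and value of joint check_oiler below 0.004 m and distance of each of bushing, bearing, bolt, oiler from where it was at the start of the episode below 0.02 m and angle between each of bushing, bearing, bolt, oiler's own z axis and vertical below 0.2 rad and linear speed of each of bushing, bearing, bolt, oiler below 0.02 m/s and distance of each of marker, driver, grease_pot from where it was at the start of the episode below 0.03 m); the robot touches nothing.
It fails at once if the bearing's plunger is pressed (4 mm) while the bushing's is not yet down (value of joint check_bearing above 0.004 m and value of joint check_bushing below 0.008 m).
It fails at once if the bolt's plunger is pressed (4 mm) while the bearing's is not yet down (value of joint check_bolt above 0.004 m and value of joint check_bearing below 0.008 m).
It fails at once if the oil bottle's plunger is pressed (4 mm) (value of joint check_oiler above 0.004 m).
It fails at once if a plunger or tray is pressed hard (more than 25 N) (contact force between any of the fingers, the arm and station_bushing above 25 N or contact force between any of the fingers, the arm and station_bearing above 25 N or contact force between any of the fingers, the arm and station_bolt above 25 N or contact force between any of the fingers, the arm and station_oiler above 25 N).
It fails at once if a kit part is lifted, carried or shifted more than 20 mm, or tipped, or a bystander is lifted or moved more than 30 mm (distance of any of bushing, bearing, bolt, oiler from where it was at the start of the episode above 0.02 m or angle between any of bushing, bearing, bolt, oiler's own z axis and vertical above 0.3 rad or distance of any of marker, driver, grease_pot from where it was at the start of the episode above 0.03 m).
It also fails if it takes over 45 s, if anything falls off the work surface, if the arm or the gripper's body presses on something with over 40 N, if the wrist force passes 120 N, or if a joint passes its speed limit or range.

## Robot

A 6-joint arm with a two-finger parallel gripper is mounted at the origin on a cart in front of the work surface, level with it; the furniture and walls round the work are solid. World frame = base frame: x ahead of the robot, y to its left, z up, the work surface at z = 0. Lengths are in m, angles in rad, forces in N, time in s.
With the tool pointing down it reaches from about 0.25 to 0.8 m from the base axis. Payload 3.9 kg.
Tool frame: the origin (TCP) lies between the finger pads; the fingertips stand 25 mm ahead of it and the grasp point (between the pads) lies 6 mm ahead of it; z points along the fingers, y is the line along which they close (so a half turn about z gives the same grasp; the last joint's range is limited). The gripper opens to 85 mm and grips with 20 to 120 N. Pads are 22 mm wide; open, the fingers measure 114 mm over their backs; the gripper's body (76 mm by 85 mm) begins 54 mm behind the grasp point. The pads swing forward as they close: fully open they stand 13 mm farther back than shut.
Start: joints at [-1.325, 0.26, -0.138, 1.173, 0, 1.571], TCP at [0.128, -0.509, 0.256] pointing down, gripper open.
Joint ranges: [-2.78, 2.78], [-0.83, 1.72], [-1.28, 1.37], [-1.9, 2.12], [-1.57, 1.48], [-3.14, 3.14]. Speed limits (rad/s): [2.57, 2.57, 3.14, 3.14, 3.14, 3.14].

## Interface

Orientations are given as a unit quaternion [w, x, y, z].
In Python, from bench import robot, move_gripper, get_state, eyes, sign_off gives the robot as it stands. Calls block until the motion is done:
- robot.move_pose(position, orientation): joint-space move of the TCP to a pose.
- robot.move_straight(position, orientation=None, speed=0.15): straight line of the TCP; orientation=None keeps the orientation; speed is the mean speed in m/s.
- robot.movej(angles): joint-space move.
- move_gripper(opening, strength=None): finger opening in m; strength is the grip in N (None keeps the last); returns when the fingers have stopped.
- robot.dwell(seconds).
- robot.ik(position, orientation): joint angles nearest the present ones, or None.
- get_state(): the state.
- eyes.capture(name): name is "side" or "top" or "wrist"; returns a dict with "image" (480x640x3 uint8, red, green, blue), "vertical_fov" (degrees; the focal length in pixels is half the picture's height over the tangent of half this angle, whatever the lens; pixels are square), "cx", "cy" (the principal point, pixels), "D" ([k1, k2, p1, p2, k3] as OpenCV has them; the pictures are not rectified), "R" (3x3) and "t" (3): a world point X has camera coordinates R X + t. Camera axes: x right, y down, z forward; pixel columns grow to the right and rows downward; lengths in m; the calibration is good to about 2 mm. A picture is of the moment at which its call begins. There is no depth.
A pose or a line that the arm cannot do raises robot.Unreachable and nothing moves.
- sign_off(): hands the job in; it is judged then, once.
The state is a dict: "time": time; "joint_positions": joint angles; "qvel": joint speeds; "tau": joint torques, N m; "tool_pos": TCP position; "tcp_rot": TCP orientation; "ft_force": force on the tool from outside, world axes, zero at the start; "moment": the same for the moment, N m; "finger_gap": finger opening in m; "grip_force": force on a finger pad.
Only numpy, scipy, OpenCV 4.12 (cv2) and the standard library are available. Lean on these libraries where they do the work, as an engineer would, in place of code of your own. Each camera call takes 0.05 s, during which the arm holds its last target. There are 200 camera calls.

## Working session

There is one attempt and no reset: what is moved stays moved. The work goes in short steps, each a Python script; the robot and the scene stay as the last script left them, time stands still between calls to the robot, and variables do not carry over. Pictures are saved under pics/ and viewed, at most 10 in all, crops included, and the job is handed in when it is done.

```bash
mkdir -p pics; python3 - <<'E'
from bench import *
import cv2,pickle
d={}
for n in("top","side"):
    c=eyes.capture(n);d[n]=c
    cv2.imwrite(f"pics/{n}0.png",c["image"][:,:,::-1])
    print(n,c["vertical_fov"],c["cx"],c["cy"],c["D"],c["R"],c["t"])
pickle.dump(d,open("caps.pkl","wb"))
s=get_state();print(s["time"],s["tool_pos"],s["tcp_rot"],s["finger_gap"],s["ft_force"])
E
```

```text
top 56.69226790481137 315.124906200432 239.1877023958349 [-0.11114783  0.          0.          0.          0.        ] [[-0.01163806 -0.99977965 -0.01747017]
 [-0.99647814  0.01304703 -0.08283172]
 [ 0.0830414   0.01644464 -0.99641041]] [0.13369991 0.55276482 0.91113819]
side 48.978697059060046 313.7265529998957 242.99492348750783 [0.03869316 0.         0.         0.         0.        ] [[-0.95479462 -0.29717811  0.00723845]
 [-0.17184128  0.53190703 -0.82918362]
 [ 0.24256504 -0.79294393 -0.55892944]] [0.53567935 0.08493456 1.1377245 ]
0.1 [ 0.12761208 -0.50864324  0.25555562] [-8.88886933e-04  9.92456693e-01  1.22592456e-01 -1.11703761e-04] 0.0857693949578239 [-0.45530938  0.02191264  0.46456222]
```

View pics/top0.png

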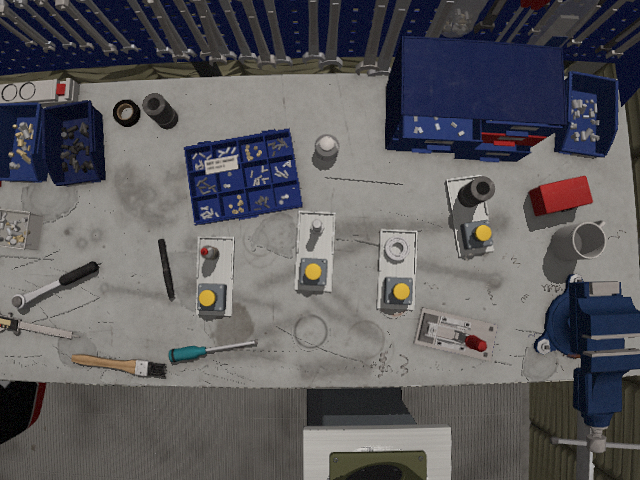

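View pics/side0.png

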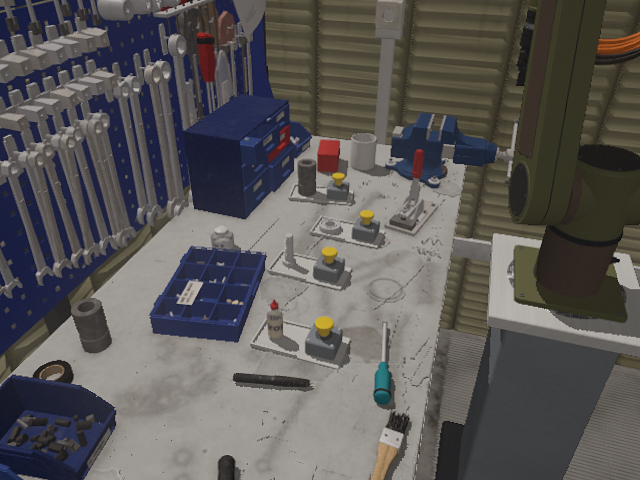

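The top view shows the yellow caps: dark bushing's tray at about (481,233), bearing's at (400,291), bolt's at (312,271) and oil bottle's at (207,298). The side view shows the same order from far to near, with a toggle clamp handle and a vise near the bushing end, so I'll travel high. Next I locate the caps in both views.

```bash
cat > h.py <<'E'
import numpy as np,cv2
def caps(img,amin=60):
    h=cv2.cvtColor(img,cv2.COLOR_RGB2HSV)
    m=cv2.inRange(h,(20,150,120),(32,255,255))
    n,_,st,ce=cv2.connectedComponentsWithStats(m)
    return [(ce[i],st[i]) for i in range(1,n) if st[i][4]>amin]
def K(c):
    f=240/np.tan(np.radians(c["vertical_fov"])/2)
    return np.array([[f,0,c["cx"]],[0,f,c["cy"]],[0,0,1]])
def ray(c,p,z):
    u=cv2.undistortPoints(np.array([[p]],float),K(c),np.array(c["D"]))[0,0]
    R=np.array(c["R"]);o=-R.T@np.array(c["t"]);d=R.T@np.array([*u,1])
    return o+d*(z-o[2])/d[2]
E
python3 - <<'E'
import pickle
from h import *
d=pickle.load(open("caps.pkl","rb"))
for n in d:
    for ce,st in caps(d[n]["image"]): print(n,ce.round(1),st,ray(d[n],ce,.066).round(4),ray(d[n],ce,.063).round(4))
c=d["top"]
for p in[(482,190),(397,248),(317,227),(207,253)]: print("part",ray(c,p,.04).round(3))
for p in[(576,283),(640,283),(543,345),(475,343)]: print("clutter",ray(c,p,.1).round(3))
E
```

```text
top [483.  232.5] [476 225  15  16 190] [ 0.5601 -0.2148  0.066 ] [ 0.5604 -0.2159  0.063 ]
top [312.7 271.3] [305 264  16  16 203] [0.4865 0.1318 0.066 ] [0.4866 0.1318 0.063 ]
top [401.1 291. ] [393 283  17  17 209] [ 0.445  -0.0441  0.066 ] [ 0.4449 -0.0446  0.063 ]
top [206.7 297.5] [199 290  16  16 204] [0.436  0.3457 0.066 ] [0.4359 0.3465 0.063 ]
side [338.  175.6] [332 173  13   6  65] [ 0.5604 -0.2138  0.066 ] [ 0.5619 -0.2196  0.063 ]
side [366.4 214.1] [360 211  14   8  85] [ 0.4445 -0.0413  0.066 ] [ 0.4454 -0.0462  0.063 ]
side [328.9 251.9] [322 247  15  11 118] [0.4859 0.1355 0.066 ] [0.487  0.1313 0.063 ]
side [323.5 323.2] [315 317  18  14 196] [0.4348 0.3494 0.066 ] [0.4356 0.3463 0.063 ]
part [ 0.653 -0.227  0.04 ]
part [ 0.533 -0.042  0.04 ]
part [0.578 0.122 0.04 ]
part [0.527 0.352 0.04 ]
clutter [ 0.454 -0.39   0.1  ]
clutter [ 0.45  -0.533  0.1  ]
clutter [ 0.335 -0.316  0.1  ]
clutter [ 0.344 -0.179  0.1  ]
```

Both views agree within a few mm. I'll press the bushing first, watching the force.

```bash
cat > press.py <<'E'
from bench import *
import numpy as np
Q=[0,1,0,0]
def press(x,y):
    z=.12
    robot.move_straight([x,y,z],Q,speed=.15); robot.dwell(.2)
    f0=get_state()["ft_force"][2]; log=[]
    robot.move_straight([x,y,.066+.025+.004],speed=.08)
    z=.095; end=.049+.025
    while z>end+1e-6:
        z-=.0025
        robot.move_straight([x,y,max(z,end)],speed=.03)
        s=get_state(); f=s["ft_force"][2]-f0
        log.append((round(float(s["tool_pos"][2])-.025,4),round(float(f),1)))
        if f>9: break
    print(log)
    robot.move_straight([x,y,.2],speed=.15)
    print(get_state()["time"])
E
python3 - <<'E'
from press import *
import cv2
p=get_state()["tool_pos"]
move_gripper(0)
robot.move_straight([p[0],p[1],.40],speed=.2)
robot.move_pose([.560,-.215,.30],Q)
press(.560,-.215)
for n in("side","wrist"):cv2.imwrite(f"pics/{n}1.png",eyes.capture(n)["image"][:,:,::-1])
E
```

```text
[(0.0677, -1.1), (0.0653, 1.5), (0.0627, 2.2), (0.06, 2.4), (0.0574, 1.2), (0.0548, 1.9), (0.0523, 1.8), (0.0502, 4.2), (0.0495, 6.7)]
8.9083
```

View pics/side1.png

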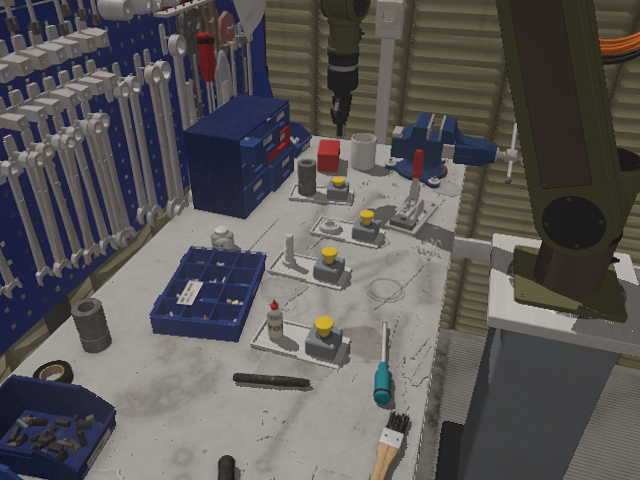

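View pics/wrist1.png

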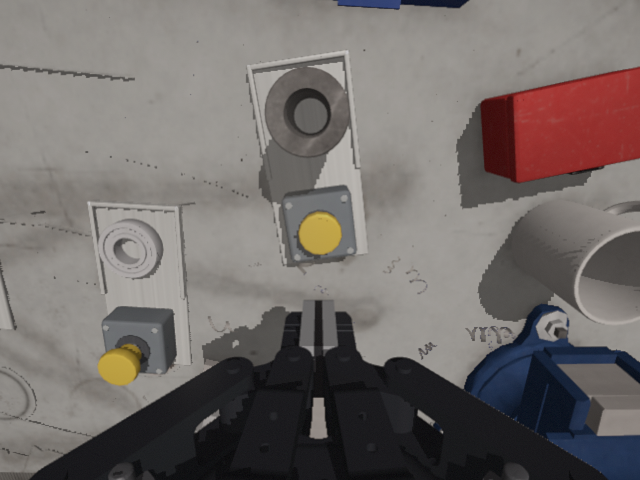

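The bushing's cap, at about (338,183) in the side view, now sits down on its housing. The bushing and the tray are undisturbed in the wrist view (cap at 320,232). The bearing comes next, then the bolt.

```bash
python3 - <<'E'
from press import *
from h import *
import cv2
for x,y in[(.445,-.044),(.4865,.132)]:
    robot.move_straight([x,y,.2],speed=.2)
    press(x,y)
robot.move_straight([.45,.132,.30],speed=.2)
c=eyes.capture("side");cv2.imwrite("pics/side2.png",c["image"][:,:,::-1])
for ce,st in caps(c["image"],40):print(ce.round(1),st)
E
```

```text
[(0.0678, -0.4), (0.0652, 0.5), (0.0626, 2.7), (0.06, 1.8), (0.0574, 2.1), (0.0549, 2.5), (0.0524, 2.2), (0.0501, 5.1), (0.0493, 6.2)]
14.775Traceback (most recent call last):
  File "<stdin>", line 5, in <module>
bench.Unreachable: the arm cannot follow that straight line within its joint ranges
```

```bash
python3 - <<'E'
from press import *
print(np.round(get_state()["joint_positions"],2))
for a in np.radians([0,15,30,60,90,-15,-30,-60,-90]):
    q=[0,np.cos(a/2),np.sin(a/2),0]
    for z in(.2,.074):
        j=robot.ik([.4865,.132,z],q); print(round(np.degrees(a)),z,None if j is None else np.round(j,2))
E
```

```text
[-0.1   0.16 -0.42  0.99  0.    3.04]
0 0.2 [ 0.26  0.26 -0.3   1.02  0.   -2.88]
0 0.074 [ 0.26  0.38 -0.49  0.7   0.   -2.88]
15 0.2 [ 0.26  0.26 -0.3   1.02  0.   -3.14]
15 0.074 [ 0.26  0.38 -0.49  0.7   0.   -3.14]
30 0.2 [ 0.26  0.26 -0.3   1.02  0.    2.88]
30 0.074 [ 0.26  0.38 -0.49  0.7   0.    2.88]
60 0.2 [ 0.26  0.26 -0.3   1.02  0.    2.36]
60 0.074 [ 0.26  0.38 -0.49  0.7   0.    2.36]
90 0.2 [ 0.26  0.26 -0.3   1.02  0.    1.84]
90 0.074 [ 0.26  0.38 -0.49  0.7   0.    1.84]
-15 0.2 [ 0.26  0.26 -0.3   1.02  0.   -2.61]
-15 0.074 [ 0.26  0.38 -0.49  0.7   0.   -2.61]
-30 0.2 [ 0.26  0.26 -0.3   1.02  0.   -2.35]
-30 0.074 [ 0.26  0.38 -0.49  0.7   0.   -2.35]
-60 0.2 [ 0.26  0.26 -0.3   1.02  0.   -1.83]
-60 0.074 [ 0.26  0.38 -0.49  0.7   0.   -1.83]
-90 0.2 [ 0.26  0.26 -0.3   1.02  0.   -1.31]
-90 0.074 [ 0.26  0.38 -0.49  0.7   0.   -1.31]
```

The last joint hits its limit with that tool yaw. A 90° yaw for the bolt keeps it well inside its range.

```bash
python3 - <<'E'
import press as P
from press import *
from h import *
import cv2
P.Q=[0,2**-.5,2**-.5,0]
robot.move_pose([.4865,.132,.2],P.Q)
press(.4865,.132)
robot.move_straight([.45,.132,.30],speed=.2)
c=eyes.capture("side");cv2.imwrite("pics/side2.png",c["image"][:,:,::-1])
for ce,st in caps(c["image"],40):print(ce.round(1),st)
E
```

```text
[(0.0677, -0.1), (0.0652, 1.7), (0.0626, 3.2), (0.06, 3.2), (0.0574, 3.1), (0.0548, 2.9), (0.0523, 3.8), (0.0501, 6.8), (0.0493, 6.9)]
20.4667
[338. 180.] [333 177  11   8  57]
[366. 219.] [360 215  13  10  95]
[328.9 256.8] [322 252  15  11 130]
[323.6 324.3] [315 317  18  19 221]
```

View pics/side2.png

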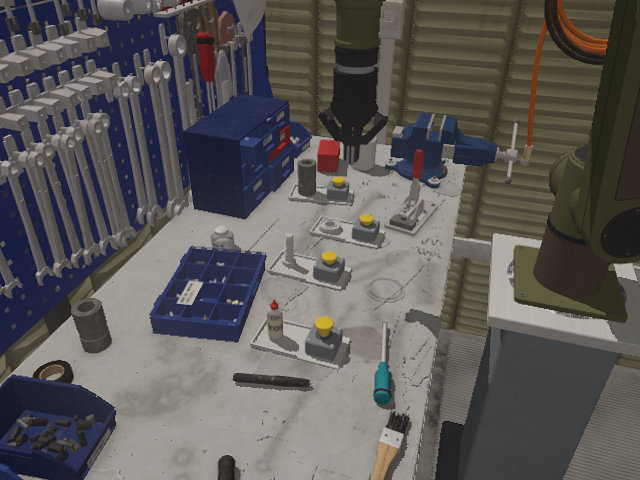

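The caps at (338,180), (366,219) and (329,257) have each dropped about 5 px and are down. The oil bottle's cap at (324,324) is still up, all parts are in place, and the arm is clear.

```bash
python3 -c "
from bench import *
print(sign_off())"
```

```text
the job is handed in; nothing more can be done
None
```

The bushing, bearing and bolt plungers were pressed fully down in that order, the oil bottle's plunger was left up, nothing was seen to move in the final side view, and the job is handed in (no verdict was returned).

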